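# Put up the spill tray and hold the vial slide out at its marker

## Task

In front of the low dark vial feeder lies a white spill tray with its three hinged walls folded outwards: first stand all three walls upright, so that with the feeder's front they form an open box. Then take the black upright handle of the spring-return vial slide, pull it straight out over the box until the slide's dark steel pointer lines up with the dark steel marker block on the rail beside it, and keep holding it there: the program finishes with the gripper still holding the slide at the marker. Do not shift the marker block, and leave the jar, the bottle and the beaker alone.

Things in the scene. Friction and masses are not known exactly. Their poses are not given: they have to be found in the camera images.
- feeder: Dark slate-grey housing fixed to the bench. Origin: on the bench, at the foot of the middle of its front face; z up, x into the housing (away from the robot, yaw under 0.25), y left along the face. In mm, the housing fills x 0 to 180, y -130 to 130, z 0 to 105; the fixed floor of the white spill tray x -140 to 0, y -120 to 120, z 0 to 6; a dark steel rail x -130 to 0, y 83 to 93, z 65 to 72.
- panel_left (a joint): Left wall of the spill tray. White sheet, 4 mm thick, 46 mm from hinge to free edge; the hinge lies in its underside, 6 mm above the bench; 124 mm long, hinge line at feeder y = +120 mm, x = -134 to -10 mm. Value: 0 = flat outwards, 1.57 = upright, stop at 1.6; starts at 0.45 to 0.85. The stiff hinge (0.03 N m) keeps it where it is left.
- panel_right (a joint): Right wall of the spill tray. White sheet, 4 mm thick, 46 mm from hinge to free edge; the hinge lies in its underside, 6 mm above the bench; 124 mm long, hinge line at feeder y = -120 mm, x = -134 to -10 mm. Value: 0 = flat outwards, 1.57 = upright, stop at 1.6; starts at 0.45 to 0.85. The stiff hinge (0.03 N m) keeps it where it is left.
- panel_front (a joint): Front wall of the spill tray (nearest the robot). White sheet, 4 mm thick, 46 mm from hinge to free edge; the hinge lies in its underside, 6 mm above the bench; 224 mm long, hinge line at feeder x = -140 mm, y = -112 to 112 mm. Value: 0 = flat outwards, 1.57 = upright, stop at 1.6; starts at 0.45 to 0.85. The stiff hinge (0.03 N m) keeps it where it is left.
- panel_left_edge (a point): Middle of the free edge of the left wall, on its underside (outer) face, 46 mm from the hinge.
- panel_right_edge (a point): Middle of the free edge of the right wall, on its underside (outer) face, 46 mm from the hinge.
- panel_front_edge (a point): Middle of the free edge of the front wall, on its underside (outer) face, 46 mm from the hinge.
- vial_slide: Spring-return slide with a blue rack of vials; front plate 134 mm wide at the feeder's face. Its frame coincides with the feeder's when home and moves along the feeder's -x when pulled out (travel 120 mm, past the marker). The spring pulls it home with 3 N plus 50 N per metre of pull (at most 8 N at the marker). Its underside, z = 58 mm, passes over the standing walls (52 mm).
- handle (a point): Grip point in the middle of the black upright handle block at the front of the slide: 90 mm above the bench, 37.5 mm in front of the feeder's face when home. The block is 16 mm wide (feeder y), 25 mm deep (x) and reaches from 60 to 108 mm above the bench; free on both sides and above.
- pointer (a point): Tip of the dark steel pointer (6 mm wide along x) on the left side of the slide's front plate: slide frame x = -12, y = 79, z = 78 mm. It faces the rail.
- marker (a point): Middle of the face towards the slide of the dark steel marker block (8 mm along x, 16 across, 18 high) on the rail, at feeder y = 81, z = 78 mm, 62 to 102 mm in front of the feeder's face, so that the pull is 50 to 90 mm. Axes as the feeder's. Lined up = pointer and marker at the same feeder x. About 6 N would shift it along the rail.
- jar: Small amber jar with a lid, 48 mm across, 75 mm high, on top of the feeder; origin in the middle of its underside. Leave alone.
- reagent: Amber bottle, 70 mm across, 150 mm high, on the bench to the left of the spill tray; origin in the middle of its underside. Leave alone.
- beaker: Glass beaker, 66 mm across, 80 mm high, on the bench to the right of the spill tray; origin in the middle of its underside. Leave alone.

How it is judged:
By the outcome, as a careful person would: the job done as asked, in the order asked, and still so for the second after the job is handed in, while the arm keeps its last pose, push and grip.
It also fails if it takes over 64 s, if anything falls off the work surface, if the arm or the gripper's body presses on something with over 40 N, if the wrist force passes 120 N, or if a joint passes its speed limit or range.

## Robot

A 6-joint arm with a two-finger parallel gripper is mounted at the origin on the work surface. World frame = base frame: x ahead of the robot, y to its left, z up, the work surface at z = 0. Lengths are in m, angles in rad, forces in N, time in s.
With the tool pointing down it reaches from about 0.375 to 0.825 m from the base axis. Payload 5.5 kg.
Tool frame: the origin (TCP) lies on the centre line of the jaws, within the pads' length; the fingertips stand 11 mm ahead of it and the grasp point (between the pads) lies 8 mm behind it (ctrl.finger_overhang is the distance from the TCP to the fingertips, in m); z points along the fingers, y is the line along which they close (so a half turn about z gives the same grasp; the last joint's range is limited). The gripper opens to 85 mm and grips with 20 to 120 N. Pads are 22 mm wide; open, the fingers measure 114 mm over their backs; the gripper's body (76 mm by 85 mm) begins 54 mm behind the grasp point. The pads swing forward as they close: fully open they stand 13 mm farther back than shut.
Start: joints at [1.206, 0.314, -0.047, 1.21, 0, 1.571], TCP at [0.214, 0.561, 0.242] pointing down, gripper open.
Joint ranges: [-2.67, 2.67], [-0.69, 1.73], [-1.03, 1.25], [-2.08, 2.16], [-1.42, 1.45], [-3.14, 3.14]. Speed limits (rad/s): [2.39, 2.39, 3.01, 3.14, 3.14, 3.14].

## Interface

Orientations are given as a unit quaternion [x, y, z, w].
In Python, from cell import ctrl gives the robot as it stands. The module is installed in compiled form; this text tells all that it offers.
- The arm moves only by the tool apply_moves, never from a script. Its argument "steps" is one flat list of numbers, 5 for each row, row after row: the opening, from -1 (shut) to 1 (fully open), then the shift along the tool's x, y, z in m, then the turn about the tool's z in rad. A call has 1 to 5 rows; each row shifts and turns the commanded pose from where the row before left it, along the tool's axes as they then stand; what a row does not reach is not made up. A row lasts 1/10 s, in which the tool goes at most 50 mm and 8.59 degrees, less where a joint would pass 70% of its speed; a pose out of reach is approached as far as the arm can. A call is refused whole if a number of a shift passes 0.05 or a number of a turn 0.15, either way. A call with a gripper value outside its range is refused whole. The fingers move at their own pace and stop on an object; the grip force is fixed at half the most. Time passes only in rows, so rows that do not move let the fingers close. It gives the time, the measured TCP pose, the force, the opening and the grip force at its end, in the units of the state.
- ctrl.sense(): the state, without advancing time (a new reading comes with each control period).
- ctrl.get_image(name): name is "scene" or "top" or "wrist"; returns the picture (480x640x3 uint8, blue, green, red); there is no depth.
- ctrl.get_calibration(name): a dict with "fx", "fy", "cx", "cy" (pixels), "view" (4x4, takes a point from world to camera coordinates). Camera axes: x right, y up, looking along -z (the intrinsics and any distortion apply to the point x, -y, -z); pixel columns grow to the right and rows downward; lengths in m; the calibration is good to about 2 mm. A picture is of the moment at which its call begins: read the wrist's pose just before it. get_calibration takes no time and is no camera call; for the wrist camera it gives the pose at the moment of the call.
- ctrl.job_done(): hands the job in; it is judged then, once.
Trained networks look in the newest picture that a camera, given by its name, has taken for a name from the list of things; names that differ only in an ending like _2 or _b are one class to them, and where a whole thing is asked for, a point or a joint stands for the part that bears it (a point fixed in the world has none). Each returns a list of dicts, best first, with "score" (0 to 1); they miss things now and then, are a little off and sometimes report something else, mostly with a low value. They report only what shows in the picture. A call takes as long as a camera call.
- ctrl.find_in(camera, thing): "extent" ([left, top, width, height] in pixels, round what is visible of it).
- ctrl.mark_of(camera, thing): "pixel" ([column, row] in pixels: a listed point, or the origin of a listed thing).
The state is a dict: "clock": time; "joint_positions": joint angles; "dq": joint speeds; "joint_torque": joint torques, N m; "eef_pos": TCP position; "orientation": TCP orientation; "ft_force": force on the tool from outside, world axes, zero at the start; "wrist_torque": the same for the moment, N m; "width": finger opening in m; "finger_force": force on a finger pad.
Only numpy, scipy, OpenCV 4.12 (cv2) and the standard library are available. Lean on these libraries where they do the work, as an engineer would, in place of code of your own. Each camera call takes 0.05 s, during which the arm holds its last target. There are 200 camera calls.

## Working session

There is one attempt and no reset: what is moved stays moved. The work goes in short steps, Python scripts to look and compute and a tool call to move; the robot and the scene stay as the last step left them, time stands still between calls to the robot, and variables do not carry over. Pictures are saved under pics/ and viewed, at most 10 in all, crops included, and the job is handed in when it is done.

Besides the shell and the picture viewer there is one more tool, called after "Emit:" as name(argument=value, ...) on one line, values as JSON. apply_moves: Moves the arm, as the interface text tells. Its arguments: {"type":"object","properties":{"steps":{"type":"array","items":{"type":"number"}}},"required":["steps"]}

```bash
mkdir -p pics; cat > h.py <<'E'
import numpy as np, cv2
from cell import ctrl
from scipy.optimize import least_squares
def proj(c,P):
    V=np.array(c["view"]);q=np.atleast_2d(P)@V[:3,:3].T+V[:3,3]
    return np.c_[c["fx"]*q[:,0]/-q[:,2]+c["cx"], c["fy"]*(-q[:,1])/-q[:,2]+c["cy"]]
def tri(obs):
    f=lambda X:np.concatenate([proj(c,X)[0]-p for c,p in obs])
    r=least_squares(f,[.55,0,.05]);return r.x,np.abs(r.fun).max()
E
python3 - <<'E'
from h import *
s=ctrl.sense();print({k:np.round(v,3).tolist() for k,v in s.items()})
C={}
for n in("scene","top"):
    im=ctrl.get_image(n);cv2.imwrite(f"pics/{n}0.png",im);C[n]=ctrl.get_calibration(n);print(n,{k:v for k,v in C[n].items() if k!="view"})
for t in("feeder","panel_left_edge","panel_right_edge","panel_front_edge","handle","pointer","marker","jar","reagent","beaker"):
    o=[]
    for n in C:
        m=ctrl.mark_of(n,t)
        print(t,n,[(round(d["score"],2),np.round(d["pixel"],1).tolist()) for d in m[:2]])
        if m:o.append((C[n],np.array(m[0]["pixel"])))
    if len(o)==2:
        X,e=tri(o);print("   ",X.round(4),e.round(2))
E
```

```text
{'clock': 0.0, 'joint_positions': [1.206, 0.314, -0.048, 1.21, 0.0, 1.571], 'dq': [0.002, 0.001, -0.0, 0.001, 0.0, -0.001], 'joint_torque': [0.001, -53.959, 33.975, 0.019, 0.0, 0.0], 'eef_pos': [0.214, 0.56, 0.241], 'orientation': [0.181, 0.983, -0.001, -0.0], 'ft_force': [-0.412, 0.697, -0.082], 'wrist_torque': [0.029, -0.035, 0.052], 'finger_force': 0.0, 'width': 0.085}
scene {'fx': 436.3066848609297, 'fy': 436.3066848609297, 'cx': 320.2405613988092, 'cy': 239.5328807689554}
top {'fx': 606.3841417632353, 'fy': 606.3841417632353, 'cx': 321.61361262845014, 'cy': 252.22546802226933}
feeder scene []
feeder top [(0.97, [374.4, 258.2])]
panel_left_edge scene [(0.87, [344.2, 249.7]), (0.31, [235.1, 221.1])]
panel_left_edge top [(0.86, [295.8, 280.4])]
    [0.5765 0.0679 0.0447] 0.38
panel_right_edge scene [(0.53, [236.6, 222.1])]
panel_right_edge top [(0.61, [447.2, 298.7])]
    [ 0.5439 -0.2488  0.0303] 0.42
panel_front_edge scene [(0.55, [305.1, 212.8])]
panel_front_edge top [(0.74, [361.9, 340.2])]
    [ 0.4563 -0.072   0.0375] 1.01
handle scene [(0.51, [284.7, 230.7])]
handle top [(0.88, [370.4, 266.5])]
    [ 0.6016 -0.0826  0.092 ] 0.11
pointer scene []
pointer top [(0.94, [337.9, 252.5])]
marker scene [(0.5, [318.8, 224.4])]
marker top [(0.43, [329.3, 289.9])]
    [ 0.5539 -0.003   0.0935] 1.33
jar scene [(0.9, [232.7, 262.6]), (0.72, [344.3, 254.0])]
jar top [(0.73, [413.8, 191.7])]
    [ 0.7518 -0.1637  0.1029] 3.49
reagent scene [(0.89, [424.9, 256.5])]
reagent top [(0.62, [194.8, 318.7])]
    [0.4969 0.2774 0.0048] 1.43
beaker scene [(0.63, [198.9, 189.8])]
beaker top [(0.62, [530.9, 359.1]), (0.39, [372.2, 261.4])]
    [ 0.422  -0.4273  0.0143] 0.9
```

View pics/scene0.png

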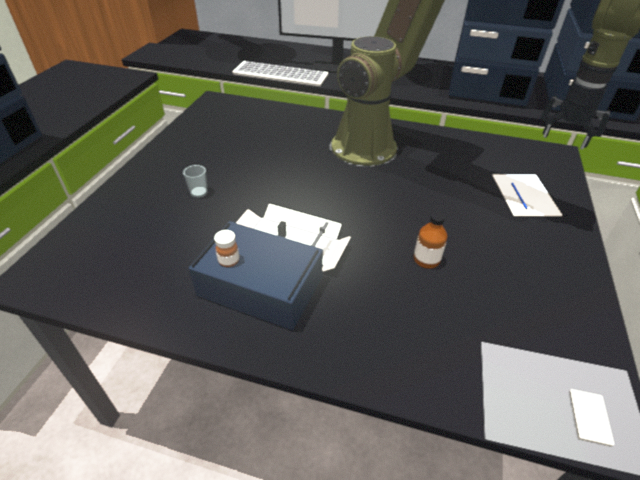

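View pics/top0.png

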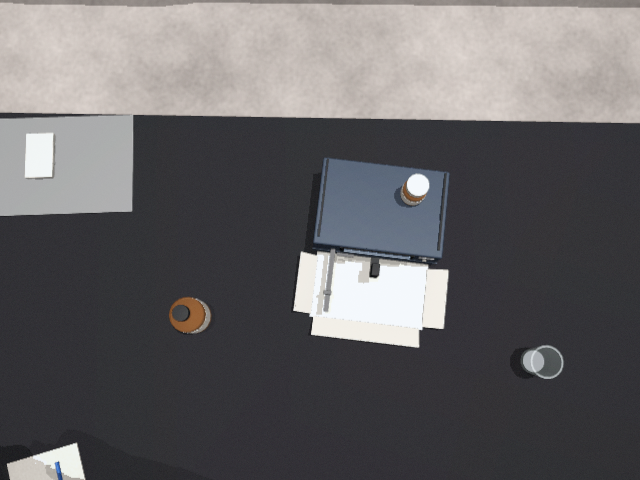

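The scene picture shows the feeder in the middle, with the bottle at about (430,245) and the beaker at (197,180). The top picture shows the tray at (365,290) with its three flaps, the handle at (375,268) and the marker at (327,293). The network marks agree with both pictures. Next I fit the feeder pose, panel angles and marker position together.

```bash
cat >> h.py <<'E'
def F2W(p,P):
    c,s=np.cos(p[2]),np.sin(p[2]);P=np.atleast_2d(P)
    return np.c_[p[0]+c*P[:,0]-s*P[:,1],p[1]+s*P[:,0]+c*P[:,1],P[:,2]]
def pts(p):
    l,r,f,m,pull=p[3:8];L=.046
    return {"feeder":[0,0,0],"panel_left_edge":[-.072,.12+L*np.cos(l),.006+L*np.sin(l)],
    "panel_right_edge":[-.072,-.12-L*np.cos(r),.006+L*np.sin(r)],
    "panel_front_edge":[-.14-L*np.cos(f),0,.006+L*np.sin(f)],
    "handle":[-.0375-pull,0,.09],"pointer":[-.012-pull,.079,.078],"marker":[-m,.081,.078]}
def fit(cams=("scene","top"),p0=(.64,-.08,-.1,.6,.6,.6,.08,0),shoot=True,pullfree=False):
    C={};O=[]
    for n in cams:
        if shoot:ctrl.get_image(n)
        C[n]=ctrl.get_calibration(n)
        for t in pts(p0):
            for d in ctrl.mark_of(n,t)[:1]:
                if d["score"]>.4:O.append((n,t,np.array(d["pixel"])))
    def res(p):
        P=pts(p);k=[(proj(C[n],F2W(p,P[t]))[0]-x) for n,t,x in O]
        return np.concatenate([np.ravel(k),(p-np.array(p0))*np.array([.01]*7+[.01 if pullfree else 1e5])])
    r=least_squares(res,p0,loss="soft_l1",x_scale=.01)
    k=res(r.x)[:-8].reshape(-1,2)
    for (n,t,x),e in zip(O,k):print(n,t,e.round(1))
    return r.x
E
python3 - <<'E'
from h import *
p=fit();print(p.round(4));np.save("p.npy",p)
for n,q in dict(left=[-.08,.12,.02],right=[-.08,-.12,.02],front=[-.14,0,.02],handle=[-.0375,0,.09]).items():print(n,F2W(p,q).round(4))
E
```

```text
scene feeder [1.4 0.5]
scene panel_left_edge [ 0.  -0.7]
scene panel_right_edge [18.2  3.8]
scene panel_front_edge [1.6 3.9]
scene handle [0.2 1.2]
scene pointer [-118.4   -9.5]
top feeder [-0.3 -1.7]
top panel_left_edge [-0.6 -0.2]
top panel_right_edge [45.7 33.8]
top panel_front_edge [ 0.6 -0.7]
top handle [2.8 0.8]
top pointer [-3.2  0. ]
top marker [1.2 0.1]
[ 0.6353 -0.0922 -0.0923  0.6689  1.9921  0.5506  0.0862 -0.    ]
left [[0.5667 0.0347 0.02  ]]
right [[ 0.5446 -0.2043  0.02  ]]
front [[ 0.4959 -0.0793  0.02  ]]
handle [[ 0.598  -0.0887  0.09  ]]
```

Emit:
apply_moves(steps=[-1,0,0,0,-0.14,-1,0,0,0,-0.13,-1,0,0,0,0])

```text
clock: 2.2
eef_pos: [0.214, 0.5605, 0.2423]
orientation: [0.047, 0.999, -0.0, -0.0]
ft_force: [0.1, 0.2, 0.2]
width: 0.0438
finger_force: 0.0
```

Emit:
apply_moves(steps=[-1,-0.0238,-0.0393,-0.006,0,-1,-0.0238,-0.0393,-0.006,0,-1,-0.0238,-0.0393,-0.006,0,-1,-0.0238,-0.0393,-0.006,0,-1,-0.0238,-0.0393,-0.006,0])

```text
clock: 2.7
eef_pos: [0.3144, 0.352, 0.2726]
orientation: [0.049, 0.999, 0.0, 0.0]
ft_force: [0.6, -0.2, 1.0]
width: -0.0001
finger_force: 0.0
```

Emit:
apply_moves(steps=[-1,-0.0238,-0.0393,-0.006,0,-1,-0.0238,-0.0393,-0.006,0,-1,-0.0238,-0.0393,-0.006,0,-1,-0.0238,-0.0393,-0.006,0,-1,-0.0238,-0.0393,-0.006,0])

```text
clock: 3.2
eef_pos: [0.4143, 0.145, 0.3029]
orientation: [0.049, 0.999, 0.0, 0.0]
ft_force: [0.8, 0.4, 0.1]
width: 0.0001
finger_force: 0.0
```

Emit:
apply_moves(steps=[-1,-0.0238,-0.0393,-0.006,0,-1,-0.0238,-0.0393,-0.006,0,-1,-0.0238,-0.0393,-0.006,0,-1,-0.0238,-0.0393,-0.006,0,-1,0,0,0,0])

```text
clock: 3.7
eef_pos: [0.4958, -0.0231, 0.3268]
orientation: [0.052, 0.999, -0.001, 0.001]
ft_force: [0.3, 0.2, -0.6]
width: -0.0001
finger_force: 0.0
```

```bash
python3 - <<'E'
from h import *
s=ctrl.sense();print(s["eef_pos"],np.round(s["joint_positions"],3),s["orientation"],s["width"])
im=ctrl.get_image("wrist");c=ctrl.get_calibration("wrist");cv2.imwrite("pics/w1.png",im)
V=np.array(c["view"]);print("cam",(-V[:3,:3].T@V[:3,3]).round(3),"look",-V[2,:3].round(3))
for t in pts(np.zeros(8)):print(t,[(round(d["score"],2),np.round(d["pixel"],1).tolist()) for d in ctrl.mark_of("wrist",t)[:2]])
E
```

```text
[ 0.49581509 -0.02314507  0.32676186] [-0.046  0.094 -0.129  1.346 -0.002  0.059] [ 5.21033578e-02  9.98640802e-01 -8.41263003e-04  1.03982778e-03] -0.00012395123720380694
cam [ 0.416 -0.014  0.458] look [ 0.309 -0.032 -0.95 ]
feeder []
panel_left_edge [(0.81, [407.1, 241.2]), (0.38, [128.0, 237.1])]
panel_right_edge [(0.59, [128.7, 240.0])]
panel_front_edge [(0.76, [264.5, 140.7]), (0.3, [263.4, 288.9])]
handle [(0.56, [262.2, 290.6])]
pointer []
marker [(0.61, [342.5, 235.8])]
```

View pics/w1.png

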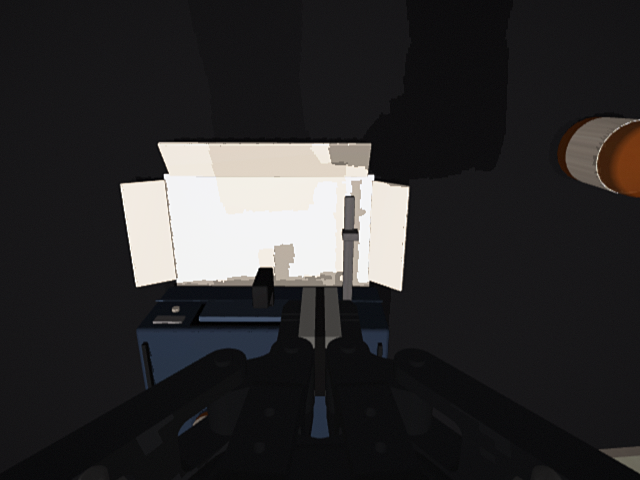

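The wrist picture shows the tray at (270,230): left flap at (390,235), right flap at (148,235), front flap at (265,158), handle at (263,288) and marker at (350,235). The flap corners are sharp, so I'll add them to the fit.

```bash
python3 - <<'E'
from h import *
c=ctrl.get_calibration("wrist");L=.046
def q(p):
    l,r,f,m=p[3:7]
    e=lambda x:[x,.12+L*np.cos(l),.006+L*np.sin(l)]
    g=lambda x:[x,-.12-L*np.cos(r),.006+L*np.sin(r)]
    k=lambda y:[-.14-L*np.cos(f),y,.006+L*np.sin(f)]
    return [e(-.134),e(-.01),g(-.134),g(-.01),k(-.112),k(.112),[-.0375,0,.09],[-m-.004,.089,.087],[-.05,-.008,.108],[-.05,.008,.108],e(-.072),g(-.072),k(0)]
O=np.array([(408,187),(402,289),(121,184),(136,287),(160,143),(370,145),(262.2,290.6),(350,231),(258,268),(273,268),(407.1,241.2),(128.7,240),(264.5,140.7)])
f=lambda p:(proj(c,F2W(p,np.array(q(p))))-O).ravel()
S={n:ctrl.get_calibration(n) for n in("scene","top")}
OO=[("scene","panel_left_edge",(344.2,249.7)),("scene","panel_right_edge",(236.6,222.1)),("scene","panel_front_edge",(305.1,212.8)),("scene","handle",(284.7,230.7)),
("top","feeder",(374.4,258.2)),("top","panel_left_edge",(295.8,280.4)),("top","panel_right_edge",(447.2,298.7)),("top","panel_front_edge",(361.9,340.2)),("top","handle",(370.4,266.5)),("top","pointer",(337.9,252.5)),("top","marker",(329.3,289.9))]
def g(p):
    P=pts(np.r_[p,0]);return np.concatenate([f(p)]+[(proj(S[n],F2W(p,P[t]))[0]-x) for n,t,x in OO])
for fn in(f,g):
    r=least_squares(fn,[.635,-.09,-.1,.6,.5,.55,.085],loss="soft_l1",x_scale=.01);p=r.x
    print(p.round(4));print(fn(p).reshape(-1,2).round(1).tolist())
    np.save("p.npy",p)
    for n,a in dict(left=[-.08,.12,.02],right=[-.08,-.12,.02],front=[-.14,0,.02],handle=[-.0375,0,.09]).items():print(n,F2W(p,a).round(4))
E
```

```text
[ 0.631  -0.0895 -0.0958  0.7424  0.5794  0.5809  0.0956]
[[1.7, -1.0], [-0.0, 1.5], [-0.5, 0.2], [0.5, 0.6], [-1.7, -0.4], [1.7, -1.9], [0.9, -1.1], [1.8, 0.0], [-6.2, 18.3], [-4.7, 18.3], [-1.5, -0.7], [0.1, -1.9], [0.5, 2.1]]
left [[0.5628 0.0376 0.02  ]]
right [[ 0.5399 -0.2013  0.02  ]]
front [[ 0.4916 -0.0761  0.02  ]]
handle [[ 0.5937 -0.0859  0.09  ]]
[ 0.6316 -0.0897 -0.0952  0.7625  0.5191  0.5717  0.0955]
[[1.0, -0.4], [-0.6, 2.2], [-0.9, 0.4], [0.1, 0.3], [-1.7, 0.0], [1.4, -1.6], [0.7, -0.5], [1.6, 0.7], [-6.4, 18.9], [-4.8, 19.0], [-2.1, -0.0], [-0.3, -2.0], [0.3, 2.5], [0.4, 1.5], [1.7, 1.0], [1.0, 1.3], [-0.4, -1.5], [-4.8, 0.0], [-1.1, 1.3], [-3.7, -0.3], [0.8, 1.1], [1.6, 3.8], [-4.0, 1.9], [-0.8, 5.3]]
left [[0.5634 0.0374 0.02  ]]
right [[ 0.5406 -0.2015  0.02  ]]
front [[ 0.4923 -0.0764  0.02  ]]
handle [[ 0.5943 -0.0861  0.09  ]]
```

Emit:
apply_moves(steps=[-1,-0.0125,0.0355,0,0,-1,-0.0125,0.0355,0,0,-1,-0.0125,0.0355,0,0,-1,-0.0125,0.0355,0,0,-1,0,0,0.045,0])

```text
clock: 4.6
eef_pos: [0.5621, 0.1234, 0.2864]
orientation: [0.045, 0.999, 0.002, 0.006]
ft_force: [1.6, -0.1, -0.5]
width: -0.0001
finger_force: 0.0
```

Emit:
apply_moves(steps=[-1,0,0,0.045,0,-1,0,0,0.045,0,-1,0,0,0.045,0,-1,0,0,0.045,0,-1,0,0,0,0])

```text
clock: 5.1
eef_pos: [0.5514, 0.1176, 0.0956]
orientation: [0.047, 0.999, -0.001, -0.005]
ft_force: [-1.3, 0.8, 0.0]
width: -0.0002
finger_force: 0.0
```

```bash
cat >> h.py <<'E'
def st():
    s=ctrl.sense();p=np.load("p.npy");e=np.array(s["eef_pos"])-[p[0],p[1],0];c,n=np.cos(p[2]),np.sin(p[2])
    f=np.array(s["ft_force"]);o=s["orientation"]
    print("t",round(s["clock"],2),"tcp feeder",(c*e[0]+n*e[1]).round(4),(-n*e[0]+c*e[1]).round(4),e[2].round(4),"yawerr",round(2*np.arctan2(o[1],o[0])-np.pi-p[2],4),"tilt",np.round(o[2:],4),
      "F",(c*f[0]+n*f[1]).round(1),(-n*f[0]+c*f[1]).round(1),f[2].round(1),"w",s["width"],"q6",s["joint_positions"][5])
E
python3 -c "from h import *;st()"
```

```text
t 5.1 tcp feeder -0.0996 0.1987 0.0956 yawerr 0.0016 tilt [-0.0014 -0.0053] F -1.4 0.7 0.0 w -0.00024100029779434645 q6 0.3037877349802121
```

Emit:
apply_moves(steps=[-1,0,0,0.03,0,-1,0,0,0.028,0,-1,0,0,0,0,-1,0,-0.015,0,0,-1,0,-0.015,0,0])

```text
clock: 5.6
eef_pos: [0.5557, 0.0875, 0.0458]
orientation: [0.047, 0.999, 0.0, 0.002]
ft_force: [0.1, 0.1, 0.5]
width: -0.0003
finger_force: 0.0
```

Emit:
apply_moves(steps=[-1,0,-0.012,0,0,-1,0,-0.01,0,0,-1,0,-0.006,0,0,-1,0,0,0,0,-1,0,0,0,0])

```text
clock: 6.1
eef_pos: [0.5535, 0.0661, 0.0482]
orientation: [0.046, 0.999, 0.008, 0.002]
ft_force: [-8.5, 20.4, 28.2]
width: -0.0001
finger_force: 20.1
```

```bash
python3 -c "
from h import *;st()
im=ctrl.get_image('wrist');cv2.imwrite('pics/w2.png',im)"
```

```text
t 6.1 tcp feeder -0.0926 0.1476 0.0482 yawerr 0.0025 tilt [0.0079 0.002 ] F -10.4 19.5 28.2 w -0.00010772390610807925 q6 0.20287673904566889
```

View pics/w2.png

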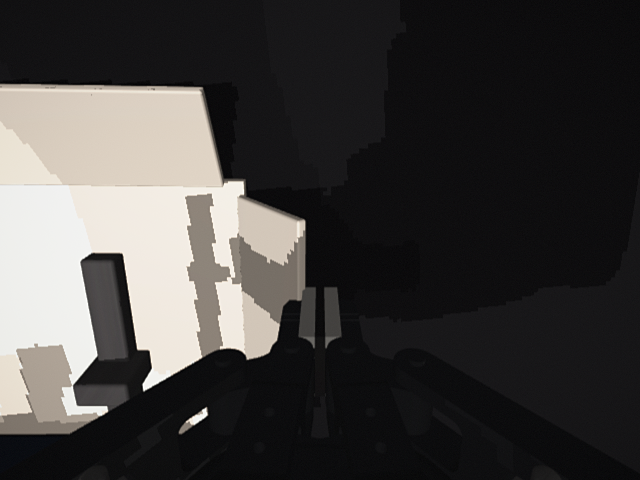

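The wrist picture shows the left flap still leaning outwards (free edge from (305,220) downward) with the finger riding on its edge: the tool came in 9 mm too high. I back off, go lower and come in again.

Emit:
apply_moves(steps=[-1,0,0.02,0,0,-1,0,0.02,0,0,-1,0,0,0,0,-1,0,0,0.005,0,-1,0,0,0,0])

```text
clock: 6.65
eef_pos: [0.5546, 0.0988, 0.0378]
orientation: [0.048, 0.999, -0.0, -0.0]
ft_force: [-0.5, -0.1, -0.0]
width: -0.0002
finger_force: 0.0
```

```bash
python3 -c "from h import *;st()"
```

```text
t 6.65 tcp feeder -0.0946 0.1803 0.0378 yawerr -0.0007 tilt [-0.0003 -0.0005] F -0.4 -0.1 -0.0 w -0.00020977928592193665 q6 0.2722774656811727
```

Emit:
apply_moves(steps=[-1,0,0,0.008,0,-1,0,0,0,0,-1,0,-0.01,0,0,-1,0,-0.01,0,0,-1,0,0,0,0])

```text
clock: 7.15
eef_pos: [0.553, 0.0784, 0.0303]
orientation: [0.048, 0.999, -0.0, -0.0]
ft_force: [-0.0, 0.1, -0.3]
width: -0.0002
finger_force: 0.0
```

Emit:
apply_moves(steps=[-1,0,-0.01,0,0,-1,0,-0.008,0,0,-1,0,0,0,0])

```text
clock: 7.45
eef_pos: [0.5515, 0.0609, 0.0304]
orientation: [0.048, 0.999, -0.0, 0.0]
ft_force: [-0.8, 0.2, 0.7]
width: -0.0001
finger_force: 0.0
```

```bash
python3 -c "from h import *;st()"
```

```text
t 7.45 tcp feeder -0.094 0.1423 0.0304 yawerr -0.0009 tilt [-0.0003  0.0001] F -0.8 0.1 0.7 w -8.226277371360887e-05 q6 0.20639214345542714
```

Emit:
apply_moves(steps=[-1,0,-0.004,0,0,-1,0,-0.003,0,0,-1,0,0,0,0,-1,0,-0.001,0,0,-1,0,0,0,0])

```text
clock: 7.95
eef_pos: [0.5508, 0.0542, 0.0302]
orientation: [0.047, 0.999, -0.0, -0.0]
ft_force: [-0.1, 1.0, -0.5]
width: -0.0001
finger_force: 0.1
```

```bash
python3 -c "
from h import *;st()
im=ctrl.get_image('wrist');cv2.imwrite('pics/w3.png',im)"
```

```text
t 7.95 tcp feeder -0.0942 0.1355 0.0302 yawerr 0.0004 tilt [-0.     -0.0001] F -0.2 1.0 -0.5 w -0.00010331834719905349 q6 0.19276158338652705
```

View pics/w3.png

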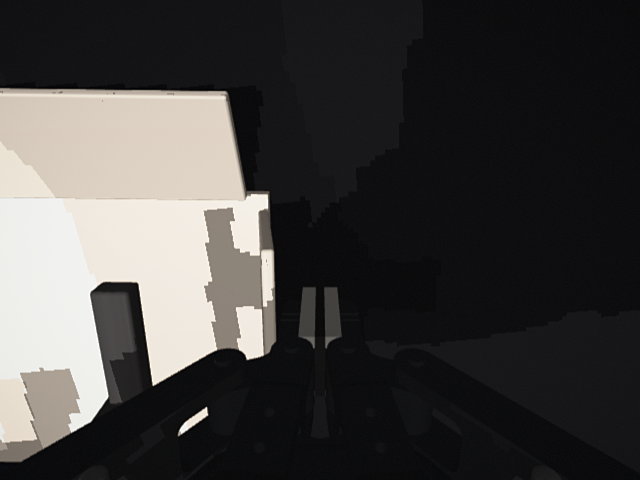

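The left flap is now almost upright: its top edge is at column 262–273, over the hinge. I press in 1 mm steps until it meets the stop.

Emit:
apply_moves(steps=[-1,0,-0.001,0,0,-1,0,0,0,0])

```text
clock: 8.2
eef_pos: [0.5507, 0.0535, 0.0303]
orientation: [0.047, 0.999, 0.0, -0.0]
ft_force: [-0.5, 2.3, 1.2]
width: -0.0003
finger_force: 0.3
```

Emit:
apply_moves(steps=[-1,0,-0.001,0,0,-1,0,0,0,0])

```text
clock: 8.4
eef_pos: [0.5509, 0.053, 0.0306]
orientation: [0.047, 0.999, 0.001, 0.0]
ft_force: [-0.9, 5.0, 2.7]
width: -0.0003
finger_force: 0.3
```

Emit:
apply_moves(steps=[-1,0,-0.001,0,0,-1,0,0,0,0])

```text
clock: 8.6
eef_pos: [0.5511, 0.0528, 0.0309]
orientation: [0.047, 0.999, 0.002, 0.0]
ft_force: [-1.1, 7.5, 3.6]
width: 0.0001
finger_force: 0.3
```

```bash
python3 -c "from h import *;st()"
```

```text
t 8.6 tcp feeder -0.0937 0.1341 0.0309 yawerr 0.0014 tilt [0.0016 0.0004] F -1.8 7.3 3.6 w 7.049363665188836e-05 q6 0.1874094828429471
```

Emit:
apply_moves(steps=[-1,0,0.016,0,0,-1,0.028,0,0,0,-1,0.028,0,0,0,-1,0.028,0,0,0,-1,0.028,0,0,0])

```text
clock: 9.1
eef_pos: [0.4394, 0.078, 0.0301]
orientation: [0.047, 0.999, -0.0, -0.0]
ft_force: [-0.1, 0.2, 0.1]
width: -0.0001
finger_force: 0.0
```

Emit:
apply_moves(steps=[-1,0,-0.03,0,0,-1,0,-0.03,0,0,-1,0,-0.03,0,0,-1,0,-0.03,0,0,-1,0,-0.03,0,0])

```text
clock: 9.6
eef_pos: [0.4263, -0.0725, 0.0304]
orientation: [0.047, 0.999, -0.0, 0.0]
ft_force: [0.3, 0.4, -0.4]
width: 0.0004
finger_force: 0.0
```

Emit:
apply_moves(steps=[-1,0,0,0,0,-1,0,0,0,0])

```text
clock: 9.8
eef_pos: [0.4264, -0.0717, 0.0302]
orientation: [0.048, 0.999, 0.0, -0.0]
ft_force: [-0.4, 0.4, -0.3]
width: -0.0002
finger_force: 0.0
```

```bash
python3 -c "from h import *;st()"
```

```text
t 9.8 tcp feeder -0.206 -0.0016 0.0302 yawerr -0.0011 tilt [ 0.     -0.0001] F -0.4 0.4 -0.3 w -0.0001558656464212626 q6 -0.07028228945374587
```

Emit:
apply_moves(steps=[-1,0,0,0.003,0,-1,-0.01,0,0,0,-1,-0.01,0,0,0,-1,-0.01,0,0,0,-1,0,0,0,0])

```text
clock: 10.3
eef_pos: [0.4434, -0.0723, 0.024]
orientation: [0.047, 0.999, 0.001, -0.012]
ft_force: [-29.8, 2.1, 17.4]
width: -0.0001
finger_force: 15.1
```

Emit:
apply_moves(steps=[-1,-0.008,0,0,0,-1,-0.008,0,0,0,-1,-0.004,0,0,0,-1,0,0,0,0])

```text
clock: 10.7
eef_pos: [0.4414, -0.0719, 0.0184]
orientation: [0.047, 0.998, 0.001, -0.031]
ft_force: [-69.3, 4.0, 30.0]
width: -0.0001
finger_force: 35.3
```

Emit:
apply_moves(steps=[-1,-0.002,0,0,0,-1,0,0,0,0])

```text
clock: 10.9
eef_pos: [0.4412, -0.0719, 0.0177]
orientation: [0.047, 0.998, 0.001, -0.033]
ft_force: [-72.0, 4.5, 29.4]
width: -0.0001
finger_force: 37.1
```

```bash
python3 -c "from h import *;st()"
```

```text
t 10.9 tcp feeder -0.1913 -0.0004 0.0177 yawerr 0.0006 tilt [ 0.0014 -0.0326] F -72.1 -2.3 29.4 w -0.0001067513923852166 q6 -0.06356012653685673
```

The low front flap jams on finger friction, so I back off. I'll come in lower and rise while pushing.

Emit:
apply_moves(steps=[-1,0.015,0,0,0,-1,0.015,0,0,0,-1,0.01,0,0,0,-1,0,0,0,0])

```text
clock: 11.3
eef_pos: [0.4388, -0.0725, 0.0276]
orientation: [0.047, 0.999, -0.0, 0.0]
ft_force: [0.6, 0.1, 1.0]
width: 0.0001
finger_force: 0.0
```

```bash
python3 -c "
from h import *;st()
im=ctrl.get_image('wrist');cv2.imwrite('pics/w4.png',im)"
```

```text
t 11.3 tcp feeder -0.1936 -0.0012 0.0276 yawerr 0.001 tilt [-0.      0.0005] F 0.6 0.2 1.0 w 6.499304821553639e-05 q6 -0.06951877865255461
```

View pics/w4.png

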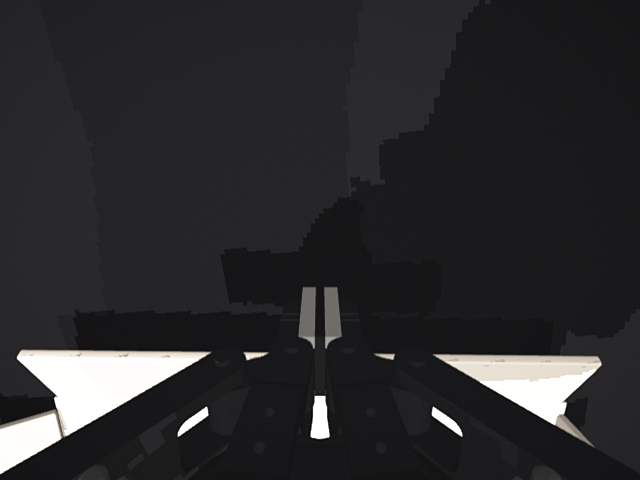

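The front flap is still folded out: its free edge runs along row 352 from column 18 to 600, with the finger just in front of it.

Emit:
apply_moves(steps=[-1,0,0,0.007,0,-1,0,0,0,0,-1,-0.003,0,-0.002,0,-1,-0.0025,0,-0.004,0,-1,-0.0025,0,-0.004,0])

```text
clock: 11.85
eef_pos: [0.4466, -0.0736, 0.0306]
orientation: [0.047, 0.999, 0.0, -0.0]
ft_force: [-1.0, -0.3, 0.3]
width: -0.0003
finger_force: 0.4
```

```bash
python3 -c "from h import *;st()"
```

```text
t 11.85 tcp feeder -0.1858 -0.0016 0.0306 yawerr 0.0003 tilt [ 0.     -0.0001] F -1.0 -0.4 0.3 w -0.000313077093211775 q6 -0.06839228629100244
```

Low contact force now, so I continue diagonally.

Emit:
apply_moves(steps=[-1,-0.0025,0,-0.003,0,-1,-0.0025,0,-0.003,0,-1,-0.003,0,-0.003,0,-1,0,0,0,0])

```text
clock: 12.25
eef_pos: [0.4552, -0.0744, 0.0399]
orientation: [0.047, 0.999, -0.0, 0.001]
ft_force: [0.3, -0.3, -0.1]
width: -0.0004
finger_force: 0.0
```

```bash
python3 -c "from h import *;st()"
```

```text
t 12.25 tcp feeder -0.1771 -0.0016 0.0399 yawerr 0.0004 tilt [-0.0001  0.0006] F 0.3 -0.2 -0.1 w -0.0004257476554251585 q6 -0.06723273962785047
```

Emit:
apply_moves(steps=[-1,-0.004,0,-0.001,0,-1,-0.004,0,0,0,-1,0,0,0,0])

```text
clock: 12.55
eef_pos: [0.4631, -0.0751, 0.0404]
orientation: [0.047, 0.999, -0.0, 0.0]
ft_force: [-0.4, -0.2, 0.4]
width: -0.0001
finger_force: 0.0
```

```bash
python3 -c "
from h import *;st()
ctrl.get_image('scene');ctrl.get_image('top')
for t in('panel_left_edge','panel_right_edge','panel_front_edge'):
    o=[]
    for n in('scene','top'):
        m=ctrl.mark_of(n,t)
        if m:o.append((ctrl.get_calibration(n),np.array(m[0]['pixel'])));print(t,n,m[0])
    if len(o)==2:
        X,e=tri(o);p=np.load('p.npy');d=X[:2]-p[:2];c,s=np.cos(p[2]),np.sin(p[2]);print(c*d[0]+s*d[1],-s*d[0]+c*d[1],X[2],e)
"
```

```text
t 12.55 tcp feeder -0.1692 -0.0015 0.0404 yawerr 0.0004 tilt [-0.      0.0004] F -0.4 -0.3 0.4 w -6.52122511821628e-05 q6 -0.06612073436901733
panel_left_edge top {'pixel': [308.3, 280.6], 'score': 0.59}
panel_right_edge scene {'pixel': [237.6, 220.3], 'score': 0.81}
panel_right_edge top {'pixel': [449.3, 297.7], 'score': 0.91}
-0.07153141837039378 -0.1669819369595286 0.03831050800637063 1.9615120133377104
panel_front_edge scene {'pixel': [300.5, 214.8], 'score': 0.58}
panel_front_edge top {'pixel': [371.2, 258.5], 'score': 0.66}
-0.0293820610719503 0.02319180296150796 0.15501761684600332 10.023245238857612
```

Emit:
apply_moves(steps=[-1,-0.005,0,0,0,-1,-0.005,0,0,0,-1,-0.004,0,0,0,-1,0,0,0,0])

```text
clock: 13.35
eef_pos: [0.4772, -0.0765, 0.0404]
orientation: [0.047, 0.999, -0.0, 0.0]
ft_force: [-0.2, 0.4, 1.4]
width: -0.0001
finger_force: 0.0
```

Emit:
apply_moves(steps=[-1,-0.002,0,0,0,-1,0,0,0,0])

```text
clock: 13.55
eef_pos: [0.4784, -0.0765, 0.0403]
orientation: [0.047, 0.999, 0.0, 0.0]
ft_force: [-0.6, 0.0, 0.9]
width: -0.0001
finger_force: 0.0
```

```bash
python3 -c "
from h import *;st()
im=ctrl.get_image('wrist');cv2.imwrite('pics/w5.png',im)"
```

```text
t 13.55 tcp feeder -0.1538 -0.0015 0.0403 yawerr 0.0004 tilt [0. 0.] F -0.6 -0.0 0.9 w -0.00011757088175943675 q6 -0.06393430365191198
```

View pics/w5.png

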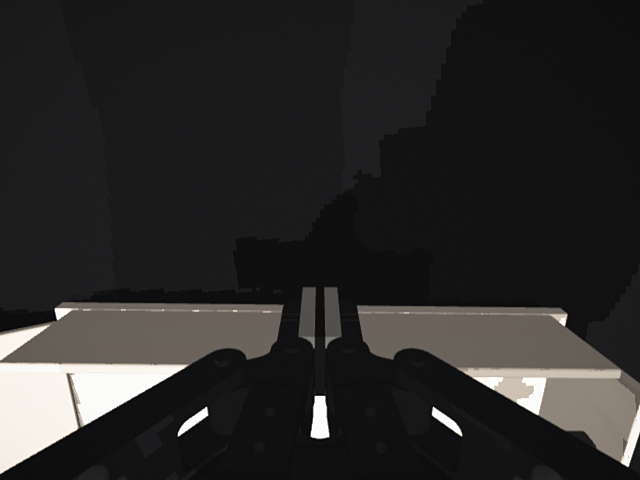

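The front wall is up: its foot is at row 308 and its top edge at row 370, and the left wall still stands at (625,400). I press it gently to the stop.

Emit:
apply_moves(steps=[-1,-0.001,0,0,0,-1,0,0,0,0])

```text
clock: 13.8
eef_pos: [0.4791, -0.0766, 0.0403]
orientation: [0.047, 0.999, -0.0, -0.0]
ft_force: [-0.5, -0.2, -0.8]
width: -0.0001
finger_force: 0.2
```

Emit:
apply_moves(steps=[-1,-0.001,0,0,0,-1,0,0,0,0])

```text
clock: 14.0
eef_pos: [0.4802, -0.0768, 0.0403]
orientation: [0.047, 0.999, -0.0, 0.0]
ft_force: [-0.5, 0.3, -0.1]
width: -0.0002
finger_force: 0.2
```

Emit:
apply_moves(steps=[-1,-0.001,0,0,0,-1,0,0,0,0])

```text
clock: 14.2
eef_pos: [0.4813, -0.0769, 0.0403]
orientation: [0.047, 0.999, -0.0, 0.0]
ft_force: [-0.6, 0.1, -0.6]
width: -0.0002
finger_force: 0.1
```

Emit:
apply_moves(steps=[-1,-0.001,0,0,0,-1,0,0,0,0])

```text
clock: 14.4
eef_pos: [0.4823, -0.0769, 0.0403]
orientation: [0.047, 0.999, -0.0, 0.0]
ft_force: [1.0, 0.0, 0.4]
width: -0.0
finger_force: 0.1
```

Emit:
apply_moves(steps=[-1,-0.001,0,0,0,-1,0,0,0,0])

```text
clock: 14.6
eef_pos: [0.4831, -0.077, 0.0403]
orientation: [0.047, 0.999, -0.0, -0.0]
ft_force: [-0.1, -0.5, 0.1]
width: 0.0001
finger_force: 0.3
```

```bash
python3 -c "from h import *;st()"
```

```text
t 14.6 tcp feeder -0.149 -0.0015 0.0403 yawerr 0.0004 tilt [-0. -0.] F -0.0 -0.5 0.1 w 0.00010225991831792092 q6 -0.0633071257201902
```

Emit:
apply_moves(steps=[-1,-0.001,0,0,0,-1,0,0,0,0])

```text
clock: 14.8
eef_pos: [0.4832, -0.0771, 0.0401]
orientation: [0.047, 0.999, -0.0, -0.001]
ft_force: [-4.8, -0.4, 3.2]
width: -0.0
finger_force: 2.0
```

Emit:
apply_moves(steps=[-1,-0.001,0,0,0,-1,0,0,0,0])

```text
clock: 15.0
eef_pos: [0.4833, -0.077, 0.04]
orientation: [0.047, 0.999, 0.0, -0.002]
ft_force: [-6.6, 0.5, 5.5]
width: 0.0001
finger_force: 3.4
```

Emit:
apply_moves(steps=[-1,-0.001,0,0,0,-1,0,0,0,0])

```text
clock: 15.2
eef_pos: [0.4834, -0.0771, 0.0398]
orientation: [0.047, 0.999, 0.0, -0.002]
ft_force: [-8.5, 0.5, 6.4]
width: -0.0003
finger_force: 4.6
```

Emit:
apply_moves(steps=[-1,0.027,0,0,0,-1,0.027,0,0,0,-1,0,-0.032,0,0,-1,0,-0.032,0,0,-1,0,-0.032,0,0])

```text
clock: 15.7
eef_pos: [0.4242, -0.1689, 0.0408]
orientation: [0.047, 0.999, -0.0, 0.001]
ft_force: [0.3, 0.2, 0.6]
width: -0.0003
finger_force: 0.0
```

Emit:
apply_moves(steps=[-1,0,-0.032,0,0,-1,0,-0.032,0,0,-1,0,-0.032,0,0,-1,-0.03,0,0,0,-1,-0.03,0,0,0])

```text
clock: 16.2
eef_pos: [0.4748, -0.2709, 0.0406]
orientation: [0.049, 0.999, -0.0, 0.001]
ft_force: [0.3, 1.1, -0.4]
width: 0.0
finger_force: 0.0
```

Emit:
apply_moves(steps=[-1,-0.03,0,0.005,0,-1,-0.025,0,0.005,0,-1,0,0,0.005,0,-1,0,0,0.004,0,-1,0,0,0,0])

```text
clock: 16.7
eef_pos: [0.5272, -0.2737, 0.0204]
orientation: [0.047, 0.999, 0.0, -0.001]
ft_force: [-0.2, 0.5, 0.2]
width: 0.0002
finger_force: 0.0
```

```bash
python3 -c "from h import *;st()"
```

```text
t 16.7 tcp feeder -0.0864 -0.1931 0.0204 yawerr 0.0001 tilt [ 0.0004 -0.001 ] F -0.3 0.5 0.2 w 0.00018851974912566368 q6 -0.3838013630108297
```

Emit:
apply_moves(steps=[-1,0,0.007,0,0,-1,0,0.007,0,0,-1,0,0.003,-0.002,0,-1,0,0.0025,-0.004,0,-1,0,0.0025,-0.004,0])

```text
clock: 17.2
eef_pos: [0.5304, -0.2528, 0.0322]
orientation: [0.048, 0.999, -0.001, 0.0]
ft_force: [-2.5, -1.5, 1.7]
width: 0.0001
finger_force: 1.0
```

Emit:
apply_moves(steps=[-1,0,0.0025,-0.003,0,-1,0,0.0025,-0.003,0,-1,0,0,0,0])

```text
clock: 17.5
eef_pos: [0.5316, -0.2466, 0.0377]
orientation: [0.047, 0.999, 0.0, 0.0]
ft_force: [0.3, -0.1, -0.9]
width: 0.0002
finger_force: 0.0
```

```bash
python3 -c "from h import *;st()"
```

```text
t 17.5 tcp feeder -0.0847 -0.1657 0.0377 yawerr 0.0011 tilt [0.0003 0.0004] F 0.3 -0.1 -0.9 w 0.0001913698923565217 q6 -0.34076511081113636
```

Emit:
apply_moves(steps=[-1,0,0.003,-0.002,0,-1,0,0.004,-0.001,0,-1,0,0.004,0,0,-1,0,0.004,0,0,-1,0,0,0,0])

```text
clock: 18.0
eef_pos: [0.5326, -0.2316, 0.0401]
orientation: [0.047, 0.999, 0.0, -0.0]
ft_force: [0.8, -0.4, -0.4]
width: 0.0004
finger_force: 0.0
```

Emit:
apply_moves(steps=[-1,0,0.005,0,0,-1,0,0.005,0,0,-1,0,0.004,0,0,-1,0,0,0,0])

```text
clock: 18.4
eef_pos: [0.5338, -0.2193, 0.0403]
orientation: [0.047, 0.999, -0.002, -0.0]
ft_force: [-0.2, -4.7, -1.6]
width: -0.0002
finger_force: 2.5
```

Emit:
apply_moves(steps=[-1,0,0.002,0,0,-1,0,0,0,0])

```text
clock: 18.6
eef_pos: [0.5339, -0.2191, 0.0403]
orientation: [0.048, 0.999, -0.003, -0.0]
ft_force: [-0.4, -10.8, -1.7]
width: -0.0001
finger_force: 5.1
```

Emit:
apply_moves(steps=[-1,0,0.001,0,0,-1,0,0,0,0])

```text
clock: 18.8
eef_pos: [0.5339, -0.219, 0.0404]
orientation: [0.048, 0.999, -0.004, -0.0]
ft_force: [-1.9, -11.5, -2.5]
width: 0.0003
finger_force: 6.4
```

```bash
python3 -c "from h import *;st()"
```

```text
t 18.8 tcp feeder -0.085 -0.138 0.0404 yawerr -0.0016 tilt [-0.004  -0.0004] F -0.8 -11.7 -2.5 w 0.00034685371817971047 q6 -0.2881898325827731
```

Emit:
apply_moves(steps=[-1,0,-0.015,0,0,-1,0,-0.005,-0.03,0,-1,0,0,-0.045,0,-1,0,0,-0.045,0,-1,0,0,-0.045,0])

```text
clock: 19.3
eef_pos: [0.5319, -0.2351, 0.2068]
orientation: [0.047, 0.999, 0.001, -0.0]
ft_force: [0.4, 0.5, 0.1]
width: -0.0001
finger_force: 0.0
```

Emit:
apply_moves(steps=[1,0.015,0.035,-0.02,0,1,0.015,0.04,-0.02,0,1,0.015,0.04,0,0,1,0.01,0.04,0,0,1,0,0,0,0])

```text
clock: 19.8
eef_pos: [0.4911, -0.0719, 0.2457]
orientation: [0.045, 0.999, 0.001, -0.0]
ft_force: [-0.4, 0.3, -0.5]
width: 0.0722
finger_force: 0.0
```

```bash
python3 - <<'E'
from h import *
st()
im=ctrl.get_image("wrist");cv2.imwrite("pics/w6.png",im);c=ctrl.get_calibration("wrist")
p=np.load("p.npy");P=pts(np.r_[p[:3],1.57,1.57,1.57,p[6],0])
for t in P:print(t,[(round(d["score"],2),np.round(d["pixel"],1).tolist()) for d in ctrl.mark_of("wrist",t)[:2]],"pred",proj(c,F2W(p,P[t])).round(1))
E
```

```text
t 19.8 tcp feeder -0.1416 0.0043 0.2457 yawerr 0.0053 tilt [ 0.0013 -0.0002] F -0.4 0.3 -0.5 w 0.072207147879384 q6 -0.05727692226876421
feeder [(0.81, [309.0, 318.8])] pred [[317.5 314.7]]
panel_left_edge [(0.97, [448.5, 281.3])] pred [[452.4 273.6]]
panel_right_edge [(0.94, [175.7, 273.5])] pred [[182.3 272.7]]
panel_front_edge [(0.65, [308.3, 199.8])] pred [[317.7 198.6]]
handle [(0.86, [303.6, 332.8])] pred [[317.2 330.6]]
pointer [(0.57, [392.9, 353.0])] pred [[407.5 348.7]]
marker [(0.74, [406.6, 274.3])] pred [[417.5 260.2]]
```

View pics/w6.png

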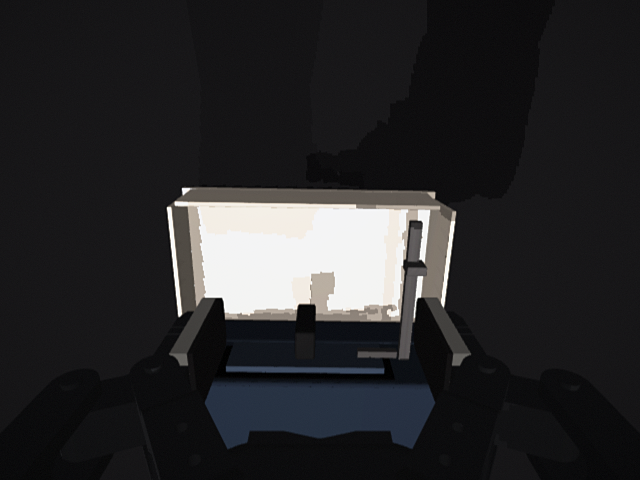

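All three walls now stand: left wall's top edge along (450,280), right (175,275), front (308,195). The handle is at (306,332), the pointer at (378,353) and the marker at (414,268). Next I refine the handle and marker positions with the arm settled, from two heights.

```bash
cat >> h.py <<'E'
def look(fn):
    s=ctrl.sense();im=ctrl.get_image("wrist");c=ctrl.get_calibration("wrist");c["view"]=np.array(c["view"]).tolist()
    M={}
    for t in pts(np.zeros(8)):
        m=ctrl.mark_of("wrist",t)
        if m and m[0]["score"]>.4:M[t]=list(map(float,m[0]["pixel"]))
    import json;json.dump([{k:c[k] for k in("fx","fy","cx","cy","view")},M],open(fn,"w"));cv2.imwrite(fn+".png",im)
    return c,M
def refit(fns,pull=0.):
    import json;D=[json.load(open(f)) for f in fns]
    f=lambda v:np.concatenate([proj(c,F2W(v,pts(np.r_[v[:3],1.59,1.59,1.59,v[3],v[4]])[t]))[0]-x for c,M in D for t,x in M.items()]+[[(v[4]-pull)*1e5]])
    r=least_squares(f,[.631,-.09,-.095,.09,pull],loss="soft_l1",x_scale=.01);e=r.fun[:-1].reshape(-1,2);i=0
    for c,M in D:
        print({t:e[i+k].round(1).tolist() for k,t in enumerate(M)});i+=len(M)
    print("fit",r.x.round(4))
    for t in("handle","marker","pointer"):
        o=[(c,np.array(M[t])) for c,M in D if t in M]
        if len(o)>1:
            X,er=tri(o);d=X[:2]-r.x[:2];cc,s=np.cos(r.x[2]),np.sin(r.x[2]);print(t,"tri feeder",(cc*d[0]+s*d[1]).round(4),(-s*d[0]+cc*d[1]).round(4),X[2].round(4),"err",er.round(1))
    return r.x
E
python3 -c "
from h import *
look('v1.json')"
```

Emit:
apply_moves(steps=[1,0.02,0,0.03,0,1,0.02,-0.01,0.03,0,1,0,0,0,0,1,0,0,0,0])

```text
clock: 21.0
eef_pos: [0.4509, -0.082, 0.1851]
orientation: [0.048, 0.999, 0.0, -0.0]
ft_force: [1.2, 0.2, 1.5]
width: 0.0853
finger_force: 0.0
```

```bash
python3 -c "
from h import *
look('v2.json');v=refit(['v1.json','v2.json']);st()"
```

```text
{'feeder': [1.3, -1.2], 'panel_left_edge': [-9.4, 0.9], 'panel_right_edge': [0.3, -0.1], 'panel_front_edge': [0.3, 2.9], 'handle': [0.7, 1.9], 'pointer': [1.1, 1.4], 'marker': [-1.1, -0.1]}
{'feeder': [0.2, -0.5], 'panel_front_edge': [-0.5, -2.9], 'handle': [0.4, -2.2], 'pointer': [-1.1, -0.4]}
fit [ 0.6344 -0.0977 -0.1102  0.0948  0.    ]
handle tri feeder -0.0462 -0.0005 0.1008 err 0.0
pointer tri feeder -0.0183 0.077 0.0846 err 0.8
t 21.4 tcp feeder -0.1793 -0.0095 0.1858 yawerr 0.0006 tilt [-0.0001  0.0005] F 0.3 0.6 0.1 w 0.08531473944316507 q6 -0.08491916889665445
```

Checks against the right-wall stop and the picture suggest the left push was stopped early, probably by the gripper body against the marker. That leaves the left wall about 0.1 rad short of upright, so I push it again with the tool higher.

Emit:
apply_moves(steps=[-1,-0.02,0.033,0,0,-1,-0.024,0.033,0,0,-1,-0.024,0.033,0,0,-1,-0.024,0.033,0,0,-1,-0.022,0.032,0,0])

```text
clock: 21.9
eef_pos: [0.5819, 0.072, 0.1854]
orientation: [0.047, 0.999, 0.0, 0.0]
ft_force: [1.0, -0.9, 0.1]
width: 0.0124
finger_force: 0.0
```

Emit:
apply_moves(steps=[-1,0,0,0.035,0,-1,0,0,0.035,0,-1,0,0,0.035,0,-1,0,0,0.032,0,-1,0,0,0,0])

```text
clock: 22.4
eef_pos: [0.5768, 0.0701, 0.044]
orientation: [0.047, 0.999, -0.001, -0.004]
ft_force: [-0.9, -0.7, -0.3]
width: 0.0002
finger_force: 0.0
```

```bash
python3 -c "
from h import *
np.save('p.npy',[.633,-.0967,-.105,1.57,1.57,1.57,.095]);st()"
```

```text
t 22.4 tcp feeder -0.0734 0.16 0.044 yawerr 0.0105 tilt [-0.0007 -0.0039] F -0.8 -0.8 -0.3 w 0.00019405176608346654 q6 0.21551348059217584
```

Emit:
apply_moves(steps=[-1,0,-0.008,0,0,-1,0,-0.008,0,0,-1,0,-0.004,0,0,-1,0,0,0,0])

```text
clock: 22.8
eef_pos: [0.5798, 0.0497, 0.05]
orientation: [0.048, 0.999, 0.0, 0.001]
ft_force: [0.0, 0.1, -0.6]
width: 0.0001
finger_force: 0.0
```

Emit:
apply_moves(steps=[-1,0,-0.002,0,0,-1,0,-0.002,0,0,-1,0,0,0,0])

```text
clock: 23.1
eef_pos: [0.5784, 0.0464, 0.0486]
orientation: [0.047, 0.999, 0.0, 0.0]
ft_force: [0.4, -0.3, -0.3]
width: -0.0002
finger_force: 0.0
```

```bash
python3 -c "from h import *;st()"
```

```text
t 23.1 tcp feeder -0.0693 0.1366 0.0486 yawerr 0.0101 tilt [0.     0.0002] F 0.5 -0.3 -0.3 w -0.00017337623125010673 q6 0.17497890339930777
```

Emit:
apply_moves(steps=[-1,0,-0.001,0,0,-1,0,-0.001,0,0,-1,0,0,0,0])

```text
clock: 23.4
eef_pos: [0.578, 0.0446, 0.0483]
orientation: [0.047, 0.999, -0.0, -0.0]
ft_force: [-0.3, -0.3, -0.1]
width: -0.0001
finger_force: 0.2
```

Emit:
apply_moves(steps=[-1,0,-0.001,0,0,-1,0,0,0,0])

```text
clock: 23.6
eef_pos: [0.5779, 0.0435, 0.0483]
orientation: [0.047, 0.999, -0.0, -0.0]
ft_force: [0.7, 0.5, 0.0]
width: 0.0
finger_force: 0.2
```

Emit:
apply_moves(steps=[-1,0,-0.001,0,0,-1,0,0,0,0])

```text
clock: 23.8
eef_pos: [0.5778, 0.0424, 0.0482]
orientation: [0.047, 0.999, -0.0, -0.0]
ft_force: [0.6, 0.5, 0.8]
width: 0.0001
finger_force: 0.2
```

```bash
python3 -c "from h import *;st()"
```

```text
t 23.8 tcp feeder -0.0695 0.1326 0.0482 yawerr 0.0101 tilt [-0.     -0.0001] F 0.5 0.6 0.8 w 7.310893561088464e-05 q6 0.16822564182567704
```

Emit:
apply_moves(steps=[-1,0,-0.001,0,0,-1,0,0,0,0])

```text
clock: 24.0
eef_pos: [0.5778, 0.042, 0.0483]
orientation: [0.047, 0.999, 0.001, -0.0]
ft_force: [0.4, 2.3, -0.2]
width: -0.0002
finger_force: 1.5
```

Emit:
apply_moves(steps=[-1,0,-0.001,0,0,-1,0,0,0,0])

```text
clock: 24.2
eef_pos: [0.5778, 0.0418, 0.0483]
orientation: [0.047, 0.999, 0.001, -0.0]
ft_force: [-0.4, 6.2, -0.1]
width: 0.0004
finger_force: 3.0
```

Emit:
apply_moves(steps=[-1,0,-0.001,0,0,-1,0,0,0,0])

```text
clock: 24.4
eef_pos: [0.5777, 0.0417, 0.0483]
orientation: [0.047, 0.999, 0.002, -0.0]
ft_force: [-0.3, 9.2, -0.4]
width: -0.0002
finger_force: 4.4
```

```bash
python3 -c "from h import *;st()"
```

```text
t 24.4 tcp feeder -0.0695 0.1318 0.0483 yawerr 0.0113 tilt [ 0.0023 -0.    ] F -1.3 9.1 -0.4 w -0.0001566192496110769 q6 0.16316710423369774
```

Emit:
apply_moves(steps=[-1,0,0.015,0,0,-1,0,0.002,-0.03,0,0,0,0,-0.04,0,1,0,0,-0.04,0.01,1,0,0,-0.04,0])

```text
clock: 24.9
eef_pos: [0.5789, 0.0566, 0.1998]
orientation: [0.052, 0.999, -0.001, -0.0]
ft_force: [1.6, -0.5, 1.1]
width: 0.0432
finger_force: 0.0
```

Emit:
apply_moves(steps=[1,-0.007,-0.037,0,0,1,-0.008,-0.037,0,0,1,-0.008,-0.037,0,0,1,-0.008,-0.034,0,0,1,0,0,0,0])

```text
clock: 25.4
eef_pos: [0.5952, -0.0948, 0.1983]
orientation: [0.055, 0.999, -0.001, 0.0]
ft_force: [-0.2, 0.5, 0.8]
width: 0.0852
finger_force: 0.0
```

Emit:
apply_moves(steps=[1,0,0,0,0,1,0,0,0,0])

```text
clock: 25.6
eef_pos: [0.5946, -0.0901, 0.1982]
orientation: [0.052, 0.999, -0.0, -0.0]
ft_force: [0.4, 0.1, -0.2]
width: 0.0855
finger_force: 0.0
```

```bash
python3 -c "
from h import *
st();look('v3.json');refit(['v3.json']);refit(['v2.json','v3.json']);
import json
c,M=json.load(open('v3.json'));print(M['handle'],proj(c,F2W(np.load('p.npy'),[-.0375,0,.09])), proj(c,F2W(np.load('p.npy'),[-.095,.081,.078])),M.get('marker'))"
```

```text
t 25.6 tcp feeder -0.0388 0.0025 0.1982 yawerr 0.0009 tilt [-0.0001 -0.0003] F 0.4 0.2 -0.2 w 0.08552320420443797 q6 -0.04620405375544895
{'feeder': [-1.7, -1.2], 'panel_left_edge': [0.7, -1.4], 'panel_right_edge': [0.3, -0.2], 'panel_front_edge': [-0.3, 0.8], 'handle': [0.3, 0.3], 'pointer': [-0.4, 0.7], 'marker': [0.1, 0.0]}
fit [ 0.6325 -0.0973 -0.1075  0.092   0.    ]
{'feeder': [0.3, -1.6], 'panel_front_edge': [-0.4, -4.5], 'handle': [0.6, -3.7], 'pointer': [-0.7, -1.8]}
{'feeder': [-1.8, -0.5], 'panel_left_edge': [0.6, -0.1], 'panel_right_edge': [0.4, 0.4], 'panel_front_edge': [-0.1, 1.9], 'handle': [0.2, 1.3], 'pointer': [-0.6, 1.8], 'marker': [0.3, 0.0]}
fit [ 0.6331 -0.0974 -0.1094  0.0928  0.    ]
handle tri feeder -0.0405 -0.0003 0.0963 err 0.3
pointer tri feeder -0.0153 0.0779 0.0829 err 0.1
[315.7, 230.8] [[316.80584339 231.81645232]] [[447.99247582 137.55015957]] [446.8, 142.1]
```

View v3.json.png

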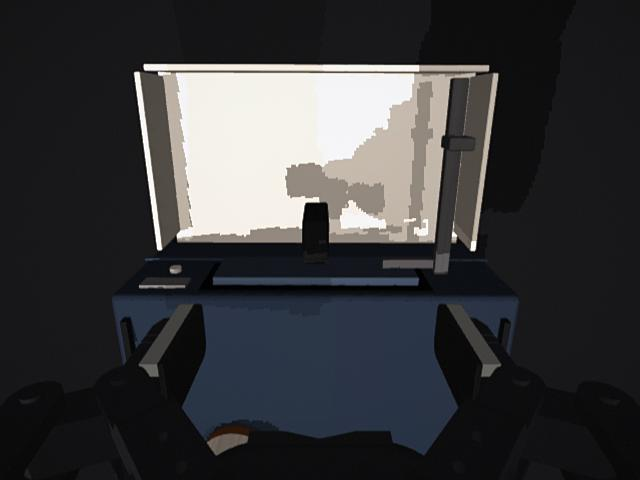

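All three walls stand upright and fit 1.59 rad to within 1.5 px. The handle is at (315,231), between the open fingers, and the marker is at (457,143). I descend and grip.

Emit:
apply_moves(steps=[1,0,-0.003,0.03,0,1,0,0,0.03,0,1,0,0,0.028,0,1,0,0,0.02,0,1,0,0,0.008,0])

```text
clock: 26.5
eef_pos: [0.5929, -0.0936, 0.08]
orientation: [0.052, 0.999, 0.0, -0.002]
ft_force: [-1.4, -0.6, -0.7]
width: 0.0853
finger_force: 0.0
```

Emit:
apply_moves(steps=[1,0,0,0,0,1,0,0,0,0])

```text
clock: 26.7
eef_pos: [0.5952, -0.094, 0.0833]
orientation: [0.052, 0.999, -0.0, 0.001]
ft_force: [0.4, -0.3, -1.1]
width: 0.0856
finger_force: 0.0
```

```bash
python3 -c "
from h import *
np.save('p.npy',[.6325,-.0973,-.1075,1.57,1.57,1.57,.0925]);st()"
```

```text
t 26.7 tcp feeder -0.0374 -0.0007 0.0833 yawerr 0.0027 tilt [-0.0001  0.0006] F 0.4 -0.2 -1.1 w 0.0856368118702233 q6 -0.051878684216912524
```

Emit:
apply_moves(steps=[-1,0,0,0,0,-1,0,0,0,0,-1,0,0,0,0,-1,0,0,0,0,-1,0,0,0,0])

```text
clock: 27.2
eef_pos: [0.5948, -0.0927, 0.0827]
orientation: [0.052, 0.999, 0.002, 0.0]
ft_force: [-0.6, 0.8, -1.1]
width: 0.0152
finger_force: 58.7
```

Emit:
apply_moves(steps=[-1,0,0,0,0,-1,0,0,0,0,-1,0,0,0,0])

```text
clock: 27.5
eef_pos: [0.5948, -0.0928, 0.0828]
orientation: [0.052, 0.999, 0.001, 0.0]
ft_force: [-0.5, 4.7, 3.4]
width: 0.0153
finger_force: 59.7
```

```bash
python3 -c "from h import *;st()"
```

```text
t 27.5 tcp feeder -0.0379 0.0004 0.0828 yawerr 0.0033 tilt [0.0011 0.0003] F -1.0 4.6 3.4 w 0.015313218262002423 q6 -0.05169568504069107
```

Emit:
apply_moves(steps=[-1,0.008,0,0,0,-1,0.012,0,0,0,-1,0.012,0,0,0,-1,0.012,0,0,0,-1,0.01,0,0,0])

```text
clock: 28.0
eef_pos: [0.5425, -0.0872, 0.0828]
orientation: [0.052, 0.999, 0.001, 0.002]
ft_force: [6.6, 4.2, -4.6]
width: 0.0154
finger_force: 60.1
```

Emit:
apply_moves(steps=[-1,0.01,0,0,0,-1,0,0,0,0,-1,0,0,0,0])

```text
clock: 28.3
eef_pos: [0.5327, -0.0861, 0.0828]
orientation: [0.052, 0.999, 0.001, 0.002]
ft_force: [6.3, 5.6, -2.9]
width: 0.0153
finger_force: 59.9
```

```bash
python3 -c "
from h import *
st();c,M=look('v4.json')
im=cv2.imread('v4.json.png');print(M)
ctrl.get_image('top');ctrl.get_image('scene')
for n in('top','scene'):
  for t in('pointer','marker','handle'):print(n,t,ctrl.mark_of(n,t)[:1])
p=np.load('p.npy')
print(proj(c,F2W(p,[[-.072,.079,.078],[-.0925,.081,.078]])))
cv2.imwrite('pics/w7.png',im)"
```

```text
t 28.3 tcp feeder -0.1004 0.0004 0.0828 yawerr 0.0033 tilt [0.0013 0.0018] F 5.6 6.3 -2.9 w 0.015312796002302488 q6 -0.05779722195775501
{'panel_left_edge': [574.0, 338.5], 'panel_right_edge': [68.9, 337.9], 'panel_front_edge': [321.2, 200.6], 'handle': [317.2, 332.6], 'pointer': [511.5, 370.0]}
top pointer [{'pixel': [333.6, 286.0], 'score': 0.69}]
top marker [{'pixel': [330.8, 290.5], 'score': 0.61}]
top handle []
scene pointer [{'pixel': [320.6, 226.8], 'score': 0.79}]
scene marker [{'pixel': [318.1, 222.2], 'score': 0.49}]
scene handle [{'pixel': [291.5, 218.4], 'score': 0.91}]
[[513.77771565 374.5471087 ]
 [526.97211523 331.04717241]]
```

View pics/w7.png

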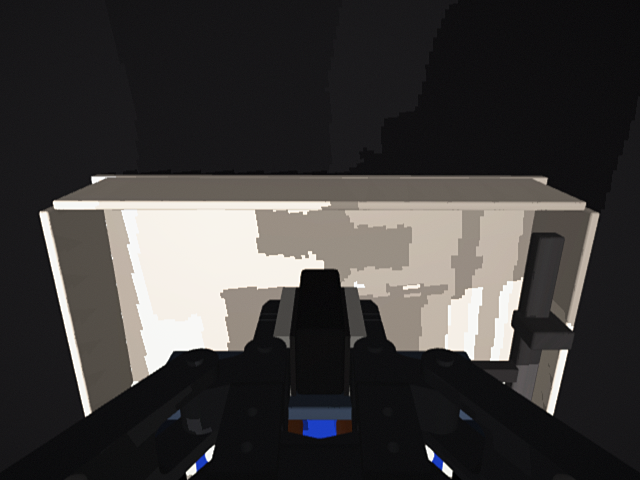

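All three walls still stand. The handle is held at (320,330), the pointer tip is at about (513,370) and the marker block is around (540,328), so the pointer is still about 20 mm short. I'll compare the marker's edges in this image with the projected box.

```bash
python3 -c "
from h import *
import json
c,M=json.load(open('v4.json'));p=np.load('p.npy');m=.0925
for x in(-m-.004,-m+.004):
  for y in(.081,.097):
    for z in(.069,.087):print('mk',round(x,4),y,z,proj(c,F2W(p,[x,y,z])).round(0)[0])
for x in(-.0775,-.0715):
  for y in(.079,):
    for z in(.075,.078,.081):print('pt',x,y,z,proj(c,F2W(p,[x,y,z])).round(0)[0])
g=cv2.cvtColor(cv2.imread('v4.json.png'),cv2.COLOR_BGR2GRAY)
for r in range(300,394,2):print(r,g[r,496:580:4])
"
```

```text
mk -0.0965 0.081 0.069 [518. 310.]
mk -0.0965 0.081 0.087 [541. 335.]
mk -0.0965 0.097 0.069 [557. 310.]
mk -0.0965 0.097 0.087 [584. 335.]
mk -0.0885 0.081 0.069 [515. 327.]
mk -0.0885 0.081 0.087 [537. 354.]
mk -0.0885 0.097 0.069 [553. 327.]
mk -0.0885 0.097 0.087 [580. 354.]
pt -0.0775 0.079 0.075 [512. 359.]
pt -0.0775 0.079 0.078 [516. 363.]
pt -0.0775 0.079 0.081 [519. 368.]
pt -0.0715 0.079 0.075 [510. 371.]
pt -0.0715 0.079 0.078 [514. 376.]
pt -0.0715 0.079 0.081 [517. 380.]
300 [183 249 247 247 240 240  26  23  40  51  53  53  52  49  82  78  79  77
  79 155 179]
302 [182 249 247 244 240 241  13  23  42  51  53  53  51  49  96  79  77  77
  77 163 179]
304 [182 249 247 240 240 242  13  24  43  51  54  52  51  51  98  98  79  79
  77 169 181]
306 [182 249 247 240 240 245  15  22  46  52  53  54  52  51  98  98  78  77
  76 178 183]
308 [182 250 247 240 241 252  18  24  47  53  54  52  51  49  99  97  99  77
  75 182 184]
310 [181 249 247 240 249  99  20  24  50  53  54  52  50  50 101  99  98  77
  90 180 181]
312 [181 249 247 240 240  20  23  23  51  53  54  51  51  52  72
[... 2966 characters left out ...]
1  90  90  87  87  92  95  97  97  72 246 255  23
  23  24  25]
380 [ 11  42  43  49  49  58  90  89  87  87  95  96  98  96  91 246 255  24
  24  26  26]
382 [ 15  13 201  37  49  78  92  89  88  87  96  96  97  96 136 245 202  24
  24  24  25]
384 [ 14  14  61  27  56  88  91  87  88  90  98  95  96  96 182 245 112  23
  26  25  23]
386 [ 13  13  14  21  66  87  91  87  90  89  97  96  96  95 212 245  67  25
  24  25  25]
388 [ 11  12  14  13  61  88  92  86  88  89  97  98  96  94 236 245  25  25
  24  25  25]
390 [ 14  14  15  13  14  90  89  87  88  86  96  96  96  94 245 246  13  26
  24  24  25]
392 [ 15  14  14  13  15  23  93  87  90  77  94  95  96  91 246 249  17  24
  25  24  24]
```

Emit:
apply_moves(steps=[-1,0.006,0,0,0,-1,0.006,0,0,0,-1,0.004,0,0,0,-1,0,0,0,0,-1,0,0,0,0])

```text
clock: 29.6
eef_pos: [0.5173, -0.0845, 0.0828]
orientation: [0.052, 0.999, 0.001, 0.002]
ft_force: [7.1, 5.4, -3.7]
width: 0.0151
finger_force: 60.3
```

```bash
python3 -c "
from h import *
st();c,M=look('v5.json');print(M)
p=np.load('p.npy');m=.0945
g=cv2.cvtColor(cv2.imread('v5.json.png'),cv2.COLOR_BGR2GRAY)
print('mk',proj(c,F2W(p,[[-m+dx,y,z] for dx in(-.004,.004) for y in (.081,.097) for z in(.069,.087)])).round(1).tolist())
s=ctrl.sense()
a=-.012-(.0379-.1004+.0379-.0379)
print('pt',[(x,proj(c,F2W(p,[[x-.003,.079,.081],[x+.003,.079,.081]])).round(1).tolist()) for x in(-.088,-.090,-.092,-.0945)])
for r in range(346,440,2):print(r,g[r,480:596:4])
"
```

```text
t 29.6 tcp feeder -0.116 0.0004 0.0828 yawerr 0.0034 tilt [0.0013 0.002 ] F 6.5 6.1 -3.7 w 0.015095805684810077 q6 -0.059585296958013255
{'feeder': [319.9, 408.1], 'panel_left_edge': [567.6, 368.7], 'panel_right_edge': [70.2, 367.7], 'panel_front_edge': [320.7, 236.9], 'handle': [319.4, 331.9], 'pointer': [513.4, 369.9], 'marker': [520.0, 367.4]}
mk [[512.6, 339.0], [534.5, 366.3], [550.4, 339.1], [576.5, 366.4], [509.7, 355.1], [530.9, 383.8], [546.9, 355.2], [572.3, 383.8]]
pt [(-0.088, [[518.6, 372.5], [516.2, 384.9]]), (-0.09, [[519.4, 368.3], [517.0, 380.8]]), (-0.092, [[520.2, 364.0], [517.8, 376.6]]), (-0.0945, [[521.2, 358.7], [518.8, 371.4]])]
346 [183 184 182 250 247 241 241  10  24  23  34  51  54  52  50  51  24  99
  98  98 141 247 242  24  25  27  25  26  25]
348 [184 183 182 250 247 240 243  13  24  26  40  44  47  53  51  52  26  46
  99  98 175 246 160  27  25  25  25  25  25]
350 [184 184 182 249 248 240 246  15  23  24  30  34  35  43  41  44  28  25
 100  97 205 246  95  25  24  26  25  25  25]
352 [184 182 183 249 248 240 248  20  23  24  24  24  25  27  26  25  
[... 4061 characters left out ...]
3 14 12 14 13 14 14 25 25
 24 23 24 23 25]
426 [16 16 17 19 19 18 17 14 14 14 14 14 13 12 13 13 12 13 14 12 12 14 18 25
 25 23 23 24 23]
428 [15 16 17 18 19 19 19 15 14 13 12 13 13 14 14 12 11 13 14 13 13 13 12 19
 24 26 24 24 23]
430 [15 15 15 17 19 19 19 20 13 15 14 12 13 13 15 12 13 12 15 13 13 15 13 13
 23 25 24 23 24]
432 [15 16 17 15 19 19 18 20 18 14 15 13 14 12 13 13 13 12 14 14 12 12 13 14
 12 24 24 24 23]
434 [13 15 18 18 19 19 19 19 19 16 13 12 13 14 14 14 15 13 13 16 13 13 12 14
 13 14 23 22 24]
436 [13 16 18 16 18 19 20 19 18 18 12 13 15 13 14 13 15 12 14 11 14 13 14 13
 13 11 16 23 23]
438 [12 13 16 16 19 17 18 17 19 18 18 15 12 13 13 13 13 12 12 11 13 14 12 14
 11 14 13 21 24]
```

```bash
python3 -c "
from h import *
import json
p=np.array([.6325,-.0973,-.1075])
c,M=json.load(open('v3.json'));print(c['fx'])
g=cv2.cvtColor(cv2.imread('v3.json.png'),cv2.COLOR_BGR2GRAY)
for m in(.092,.0945):
  print('mk',m,proj(c,F2W(p,[[-m+dx,y,z] for dx in(-.004,.004) for y in (.081,.097) for z in(.072,.087)])).round(1).tolist())
print('pt',proj(c,F2W(p,[[-.015,.079,.081],[-.009,.079,.081],[-.015,.075,.075],[-.015,.06,.081],[-.009,.06,.081]])).round(1).tolist())
print('walltop L/R near/far, front ends',proj(c,F2W(p,[[-.134,.1187,.052],[-.01,.1187,.052],[-.134,-.1187,.052],[-.01,-.1187,.052],[-.1387,-.112,.052],[-.1387,.112,.052]])).round(1).tolist())
for r in range(128,160):print(r,g[r,436:480:3])
print()
for r in range(252,276):print(r,g[r,384:448:4])
print('front wall col 250', [(r,int(g[r,250])) for r in range(58,80)])
"
```

```text
399.72500309836533
mk 0.092 [[444.6, 134.7], [452.1, 136.8], [470.0, 134.8], [479.0, 136.9], [443.4, 147.5], [450.7, 150.4], [468.5, 147.6], [477.3, 150.5]]
mk 0.0945 [[445.0, 130.6], [452.6, 132.5], [470.5, 130.7], [479.5, 132.6], [443.8, 143.5], [451.2, 146.2], [468.9, 143.6], [477.8, 146.3]]
pt [[433.5, 259.1], [432.7, 267.3], [425.3, 255.8], [405.2, 259.0], [404.6, 267.2]]
walltop L/R near/far, front ends [[499.4, 72.3], [475.6, 250.7], [133.6, 70.8], [156.9, 249.5], [142.9, 63.0], [490.1, 64.5]]
128 [185 185 185 151  29  55  58  55  52  58  73  74  75  75  74]
129 [185 186 185 129  33  56  58  54  51  63  74  74  75  75  75]
130 [186 185 184  94  36  54  57  55  52  65  73  73  74  75  76]
131 [187 186 185  77  33  56  57  56  52  76  74  75  73  73  74]
132 [185 185 185  75  32  55  59  54  52  82  74  75  74  75  74]
133 [185 185 187  66  34  57  57  53  51  99  77  74  74  75  74]
134 [186 184 187  50  36  47  49  56  52 112  75  75  75  75  75]
135 [186 186 150  30  34  37  38  48  48  74  56  77  76  76  74]
136 [186 187  77  19  28  27  28  34  34  24  30  50  67  75  75]

[... 2369 characters left out ...]
 80 93 92 93]
268 [48 47 31 31 47 46 48 47 26 42 44 44 50 92 92 93]
269 [21 21 20 21 21 18 22 20  0  7 15 13 27 91 91 94]
270 [20 21 21 20 20 21 20 19  2  0 15 13 22 93 92 93]
271 [22 21 20 21 21 23 22 22  0  1 17 16 19 94 93 76]
272 [21 22 20 24 20 21 21 21  2  2 18 15 17 70 73 54]
273 [21 21 21 21 22 23 22 24  9  1 16 17 13 49 48 45]
274 [21 22 20 20 22 21 21 21 19  1 15 16 16 31 31 30]
275 [20 21 21 19 21 20 19 20 22  1 13 17 16 14 14 14]
front wall col 250 [(58, 20), (59, 22), (60, 20), (61, 18), (62, 10), (63, 37), (64, 181), (65, 240), (66, 240), (67, 239), (68, 241), (69, 237), (70, 170), (71, 79), (72, 108), (73, 227), (74, 248), (75, 243), (76, 242), (77, 242), (78, 242), (79, 242)]
```

```bash
cat > mf.py <<'E'
from h import *
import json
p=np.array([.6325,-.0973,-.1075])
C={k:json.load(open(f'v{k}.json'))[0] for k in(3,4,5)}
pull={3:0,4:.0625,5:.0781}
# marker top face: near row, far row, left col at near row, right col at near row; pointer: near row, far row, tip col
O={3:(137.4,150.2,450.0,475.5,259.4,267.8,434.5),4:(331.3,349.2,534.5,574.5,369.4,381.7,515.0),5:(366.4,382.4,526.5,566.5,369.4,381.5,518.5)}
def cam(c,v):
    V=np.array(c["view"]);R,_=cv2.Rodrigues(np.array(v[:3]));T=np.eye(4);T[:3,:3]=R;T[:3,3]=v[3:];return dict(c,view=T@V)
def res(v):
    m,zt,zp=v[:3];out=[]
    for k,o in O.items():
        c=cam(C[k],v[3:9]);P=lambda x,y,z:proj(c,F2W(p,[x,y,z]))[0]
        a,b,l,r,pn,pf,pc=o;q=-.012-pull[k]
        out+=[P(-m-.004,.089,zt)[1]-a,P(-m+.004,.089,zt)[1]-b,P(-m-.004,.081,zt)[0]-l,P(-m-.004,.097,zt)[0]-r,P(q-.003,.07,zp)[1]-pn,P(q+.003,.07,zp)[1]-pf,P(q,.079,zp)[0]-pc]
    return np.r_[out,v[3:6]/.005,v[6:9]/.002,(zt-.087)/SZ,(zp-.081)/SZ]
for SZ in(.0003,.01):
    r=least_squares(res,[.093,.087,.081]+[0]*6,loss="soft_l1",x_scale=.01);print(SZ,r.x.round(4),"cost",r.cost.round(1));print(r.fun[:21].reshape(3,7).round(1))
E
python3 mf.py
```

```text
0.0003 [ 0.0933  0.0852  0.0816  0.0024 -0.0009  0.0004 -0.0003 -0.0015 -0.003 ] cost 15.0
[[-0.4  0.2 -0.3  0.6  0.9  0.6 -2.5]
 [ 0.2  0.2 -0.6  1.4 -0.4 -0.4 -0.1]
 [-0.4  0.5  0.5  1.2 -0.3 -0.2 -3.7]]
0.01 [ 0.0916  0.0824  0.0813  0.0018 -0.0014 -0.0008 -0.0003 -0.0006 -0.0004] cost 4.7
[[-0.   0.5 -0.3  0.6  0.1 -0.1 -1.4]
 [ 0.   0.  -1.3  0.6 -0.2 -0.   2.8]
 [-0.6  0.2 -0.1  0.4 -0.1  0.2 -0.7]]
```

Emit:
apply_moves(steps=[-1,0.0024,0,0,0,-1,0,0,0,0,-1,0,0,0,0,-1,0,0,0,0])

```text
clock: 30.4
eef_pos: [0.515, -0.0842, 0.0828]
orientation: [0.052, 0.999, 0.001, 0.002]
ft_force: [7.0, 5.9, -4.2]
width: 0.015
finger_force: 60.4
```

```bash
python3 - <<'E'
from h import *
st();c,M=look('v6.json');print(M)
p=np.load("p.npy")
for n in('top','scene'):
    im=ctrl.get_image(n);cv2.imwrite(f'pics/{n}6.png',im);cc=ctrl.get_calibration(n)
    print(n,'pred marker at .0925',proj(cc,F2W(p,[[-.0925,.081,.078],[-.0825,.081,.078]])).round(1).tolist(),[(t,ctrl.mark_of(n,t)[:1]) for t in('pointer','marker')])
g=cv2.cvtColor(cv2.imread('v6.json.png'),cv2.COLOR_BGR2GRAY)
print('marker col 545',[(r,int(g[r,545])) for r in range(366,394)])
print('ptr col 505',[(r,int(g[r,505])) for r in range(358,388)])
r=377;print('row',[(x,int(g[r,x])) for x in range(512,572,1)])
E
```

```text
t 30.4 tcp feeder -0.1182 0.0004 0.0828 yawerr 0.0033 tilt [0.0013 0.0021] F 6.4 6.6 -4.2 w 0.015019647356998535 q6 -0.05980442565618736
{'feeder': [319.7, 410.2], 'panel_left_edge': [566.2, 370.9], 'panel_right_edge': [72.3, 371.1], 'panel_front_edge': [322.0, 239.8], 'handle': [318.9, 333.5], 'pointer': [513.5, 374.4], 'marker': [519.6, 373.3]}
top pred marker at .0925 [[332.0, 292.7], [332.6, 287.8]] [('pointer', [{'pixel': [333.8, 294.4], 'score': 0.74}]), ('marker', [{'pixel': [332.1, 288.6], 'score': 0.61}])]
scene pred marker at .0925 [[319.1, 227.6], [317.6, 229.9]] [('pointer', [{'pixel': [321.5, 224.8], 'score': 0.86}]), ('marker', [{'pixel': [316.9, 223.1], 'score': 0.52}])]
marker col 545 [(366, 26), (367, 26), (368, 26), (369, 25), (370, 28), (371, 36), (372, 46), (373, 48), (374, 51), (375, 51), (376, 50), (377, 50), (378, 50), (379, 51), (380, 50), (381, 49), (382, 49), (383, 77), (384, 93), (385, 92), (386, 91), (387, 87), (388, 91), (389, 98), (390, 96), (391, 97), (392, 97), (393, 98)]
ptr col 505 [(358, 63), (359, 52), (360, 32), (361, 21), (362, 24), (363, 28), (3
[... 226 characters left out ...]
), (385, 13), (386, 14), (387, 14)]
row [(512, 49), (513, 49), (514, 48), (515, 50), (516, 48), (517, 33), (518, 25), (519, 22), (520, 21), (521, 22), (522, 22), (523, 21), (524, 27), (525, 39), (526, 44), (527, 48), (528, 51), (529, 49), (530, 51), (531, 51), (532, 49), (533, 51), (534, 51), (535, 52), (536, 53), (537, 52), (538, 52), (539, 51), (540, 52), (541, 52), (542, 51), (543, 50), (544, 49), (545, 50), (546, 51), (547, 51), (548, 51), (549, 50), (550, 51), (551, 51), (552, 53), (553, 52), (554, 52), (555, 51), (556, 54), (557, 50), (558, 50), (559, 53), (560, 75), (561, 78), (562, 78), (563, 76), (564, 38), (565, 24), (566, 25), (567, 24), (568, 25), (569, 25), (570, 25), (571, 24)]
```

```bash
python3 - <<'E'
s=open('mf.py').read().replace("(3,4,5)}","(3,4,5,6)}").replace("5:.0781}","5:.0781,6:.0803}").replace("518.5)}","518.5),6:(371.2,None,524.8,None,369.2,383.0,517.0)}")
s=s.replace("349.2,","None,").replace("382.4,","None,").replace("574.5","None").replace("566.5","None").replace("-b","-(b or P(-m+.004,.089,zt)[1])").replace("-r,","-(r or P(-m-.004,.097,zt)[0]),").replace("[:21].reshape(3","[:28].reshape(4").replace("(.0003,.01)","(.0001,.0003,.001,.01)")
open('mf2.py','w').write(s)
E
python3 mf2.py
```

```text
0.0001 [ 0.0946  0.0869  0.0811 -0.0007 -0.0014  0.0042 -0.0005 -0.0018 -0.0037] cost 20.6
[[-0.9 -0.2 -0.1  0.9  1.9  1.6 -2.9]
 [ 0.5  0.   1.6  0.  -0.4 -0.4 -1.1]
 [ 0.4  0.   2.8  0.  -0.3 -0.2 -4.7]
 [ 0.5  0.   3.6  0.   0.1 -1.5 -3.2]]
0.0003 [ 0.093   0.085   0.0816  0.0005 -0.0013  0.0004 -0.0006 -0.0008 -0.002 ] cost 15.3
[[-0.6 -0.  -0.3  0.7  0.8  0.6 -2.3]
 [ 0.4  0.  -0.   0.  -0.3 -0.2  0.7]
 [ 0.1  0.   1.1  0.  -0.2  0.1 -2.9]
 [ 0.2  0.   1.8  0.   0.2 -1.2 -1.4]]
0.001 [ 0.092   0.084   0.0821  0.0008 -0.0014 -0.001  -0.0006 -0.0002 -0.0011] cost 7.8
[[-0.4  0.2 -0.3  0.6  0.3  0.1 -1.8]
 [ 0.3  0.  -0.8  0.  -0.2  0.   2. ]
 [-0.1  0.   0.3  0.  -0.1  0.3 -1.5]
 [ 0.   0.   1.   0.   0.3 -1.  -0. ]]
0.01 [ 0.0918  0.0829  0.0814  0.0009 -0.0017 -0.0013 -0.0006 -0.0004 -0.0003] cost 5.0
[[-0.3  0.3 -0.3  0.6  0.2  0.  -1.6]
 [ 0.3  0.  -1.   0.  -0.1  0.1  2.4]
 [-0.2  0.   0.1  0.  -0.1  0.3 -1.2]
 [-0.1  0.   0.8  0.   0.3 -1.   0.3]]
```

```bash
python3 -c "
from h import *
st();print(ctrl.job_done())"
```

```text
t 31.1 tcp feeder -0.1182 0.0004 0.0827 yawerr 0.0034 tilt [0.0013 0.0021] F 5.8 6.2 -2.2 w 0.015082237374274983 q6 -0.059843887473133676
the job is handed in; nothing more can be done
None
```

I handed in the job at 31.1 s with all three walls upright against their stops and the gripper still holding the slide, pulled out about 80 mm; the pointer should be within about 1 mm of the marker (2 mm at worst), though early on a finger jammed on the front wall at 72 N and the gripper body probably brushed the marker, without any sign of shifting it.

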